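Rock a stuck cake corer out of its holder

TASK

The ring-cake corer with the blue grip is stuck in its holder with dried glaze and cannot be pulled straight out. Hold it by its grip, rock it from side to side along the holder to push both stiff jaws back, then pull it up and out and lower it, foot first, into the white pot to soak, and let go. Leave the corer with the red grip in its own holder.

Things in the scene. Friction and masses are not known exactly. Their poses are not given: they have to be found in the camera images.
- blue_corer: The stuck corer, a round upright tool 146 mm long, about 0.16 kg. Origin at the centre of its foot's underside, z up along it. Steel foot with a bulb 26 mm across (z = 15 to 26 mm), neck 14 mm across (z = 30 to 90), black collar, blue grip: a cylinder 28 mm across, z = 100 to 141 mm (grasp at z = 120, from any side). Its foot stays put as it is leaned.
- red_corer: The same tool with a red grip, stuck in the other, identical holder; it is to stay there.
- blue_holder: Grey holder fixed to the table, 112 mm (x) by 58 (y) by 48 high; origin at its underside's centre. The blue corer stands upright at its centre, the foot in a 19 mm socket 6 mm deep, its floor 8 mm above the table. Jaws on both sides slide along x; walls bar leaning along y. Lean the corer about its foot along +x, then -x, some 18 degrees each (22 at most, 10 N at the grip).
- blue_jaw_far (a joint): How far the jaw on the holder's +x side is pushed back, m: 0 at start, 0.014 at most. Both jaws' lips, 30 to 40 mm above the corer's foot and 17 mm apart at start, reach over the bulb and block a straight pull. The neck pushes them back as it leans; they are stiff and stay where left. 0.005 or more on each side lets the corer out upright.
- blue_jaw_near (a joint): The same for the jaw on the holder's -x side.
- red_holder: The holder of the red corer, the same as the other.
- pot: White round pot, fixed to the table, 85 mm high, mouth 84 mm across outside, wall 4 mm, inner floor about 5 mm above the table. Origin at the centre of its underside. A corer let go in it leans against the rim.
Mind the look-alikes: they are no part of the job. What is shaped like the blue_corer but yellow is not meant.

How it is judged:
By the outcome, as a careful person would: the job done as asked, in the order asked, and still so for the second after the job is handed in, with the robot touching nothing.
It also fails if it takes over 51 s, if anything falls off the work surface, if the arm or the gripper's body presses on something with over 40 N, if the wrist force passes 120 N, or if a joint passes its speed limit or range.

ROBOT

A 7-joint arm with a two-finger parallel gripper is mounted at the origin on a cart in front of the work surface, level with it; the furniture and walls round the work are solid. World frame = base frame: x ahead of the robot, y to its left, z up, the work surface at z = 0. Lengths are in m, angles in rad, forces in N, time in s.
With the tool pointing down it reaches from about 0.4 to 0.85 m from the base axis. Payload 10.4 kg.
Tool frame: the origin (TCP) lies at the very end of the fingers, on their centre line; the grasp point (between the pads) lies 19 mm behind it (r.pinch_z is the distance from the TCP to the grasp point, in m); z points along the fingers, y is the line along which they close (so a half turn about z gives the same grasp; the last joint's range is limited). The gripper opens to 87 mm and grips with 3 to 60 N. Pads are 19 mm wide; open, the fingers measure 117 mm over their backs; the gripper's body (75 mm by 190 mm) begins 51 mm behind the grasp point.
Start: joints at [-1.345, 0.332, -0.065, 1.46, 0.022, 1.35, -0.088], TCP at [0.154, 0.606, 0.223] pointing down, gripper open.
Joint ranges: [-2.6, 2.6], [-0.5, 2.12], [-1.47, 1.34], [0.16, 2.42], [-1.27, 4.41], [0.06, 2.06], [-2.6, 2.6]. Speed limits (rad/s): [2.22, 2.22, 2.79, 2.79, 3.14, 3.14, 3.14].

INTERFACE

Orientations are given as a unit quaternion [x, y, z, w].
In Python, from bench import sensors, vision, r gives the robot as it stands.
- The arm moves only by the shell command python3 -m crank 'ROWS' [OPENING] [FORCE]. ROWS is JSON, a list of rows, each a list of 2 entries, a list of its own where there are three numbers: the shift along the tool's x, y, z normalised to -1 to 1, where 1 is 3 cm, then the turn about the tool's z normalised to -1 to 1, where 1 is 8 degrees. A call has 1 to 12 rows; each row shifts and turns the commanded pose from where the row before left it, along the tool's axes as they then stand; what a row does not reach is not made up. A row lasts 1/8 s, in which the tool goes at most 62.5 mm and 10.7 degrees, less where a joint would pass 70% of its speed; a pose out of reach is approached as far as the arm can. A call with a number of a shift or a turn outside -1 to 1 is refused whole. A call with a gripper value outside its range is refused whole. OPENING is the opening, from 0 (shut) to 1 (fully open), set as the call begins (- or left out, the last holds). The fingers move at their own pace and stop on an object; FORCE is the grip in N (left out, the last holds). Time passes only in rows, so rows that do not move let the fingers close. It gives the time, the measured TCP pose, the force, the opening and the grip force at its end, in the units of the state.
- sensors.read_state(): the state, without advancing time (a new reading comes with each control period).
- vision.camera(name): name is "side" or "top" or "wrist"; returns the picture (420x560x3 uint8, red, green, blue); there is no depth.
- vision.camera_model(name): a dict with "vertical_fov" (degrees; the focal length in pixels is half the picture's height over the tangent of half this angle, whatever the lens; pixels are square), "cx", "cy" (the principal point, pixels), "camera_from_world" (4x4, takes a point from world to camera coordinates); the wrist camera has in their place "hand_eye" (4x4, takes a point from camera to tool coordinates, whose origin is the TCP and whose axes are the flange's). Camera axes: x right, y down, z forward; pixel columns grow to the right and rows downward; lengths in m; the calibration is good to about 2 mm. A picture is of the moment at which its call begins: read the wrist's pose just before it. camera_model takes no time and is no camera call.
- r.close_job(): hands the job in; it is judged then, once.
The state is a dict: "time": time; "joint_positions": joint angles; "joint_vel": joint speeds; "joint_torque": joint torques, N m; "ee_pos": TCP position; "eef_rot": TCP orientation; "ft_force": force on the tool from outside, world axes, zero at the start; "torque": the same for the moment, N m; "width": finger opening in m; "grip_force": force on a finger pad.
Only numpy, scipy, OpenCV 4.12 (cv2) and the standard library are available. Lean on these libraries where they do the work, as an engineer would, in place of code of your own. Each camera call takes 0.05 s, during which the arm holds its last target. There are 200 camera calls.

## Working session

There is one attempt and no reset: what is moved stays moved. The work goes in short steps, Python scripts to look and compute and a shell command to move; the robot and the scene stay as the last step left them, time stands still between calls to the robot, and variables do not carry over. Pictures are saved under pics/ and viewed, at most 10 in all, crops included, and the job is handed in when it is done.

```bash
mkdir -p pics; python3 - <<'E'
from bench import sensors, vision, r
import cv2,json
s=sensors.read_state();print({k:s[k] for k in("time","ee_pos","eef_rot","width")},r.pinch_z)
for n in("top","side"):
    im=vision.camera(n);cv2.imwrite(f"pics/{n}0.png",im[:,:,::-1]);m=vision.camera_model(n);print(n,m)
E
```

```text
{'time': 0.0, 'ee_pos': array([0.15380643, 0.60537631, 0.22174355]), 'eef_rot': array([ 1.24070451e-01,  9.92273151e-01, -7.17491037e-04, -5.34185651e-05]), 'width': 0.0871786692092091} 0.0187
top {'vertical_fov': 44.355934247301505, 'cx': 281.2441095144318, 'cy': 210.41742200108067, 'camera_from_world': array([[-0.02099696, -0.99919061, -0.03431099, -0.32263415],
       [-0.99631123,  0.02376789, -0.08245615,  0.54397158],
       [ 0.08320491,  0.0324531 , -0.99600389,  0.84945116],
       [ 0.        ,  0.        ,  0.        ,  1.        ]])}
side {'vertical_fov': 43.61299190711015, 'cx': 273.44468364960613, 'cy': 209.68720694777372, 'camera_from_world': array([[-0.91407609, -0.40523167,  0.01588059,  0.33256042],
       [-0.23648953,  0.50081707, -0.83261934,  0.3460875 ],
       [ 0.32945046, -0.76483303, -0.55361795,  0.46738598],
       [ 0.        ,  0.        ,  0.        ,  1.        ]])}
```

View pics/top0.png

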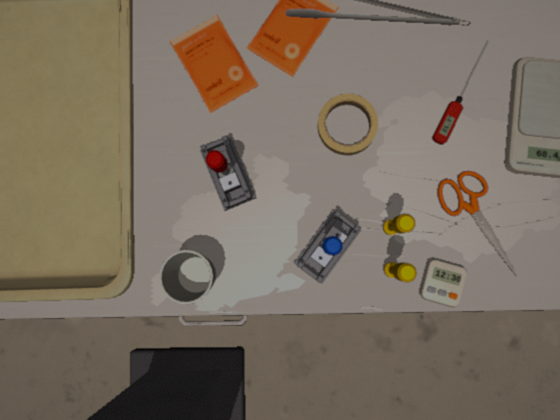

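View pics/side0.png

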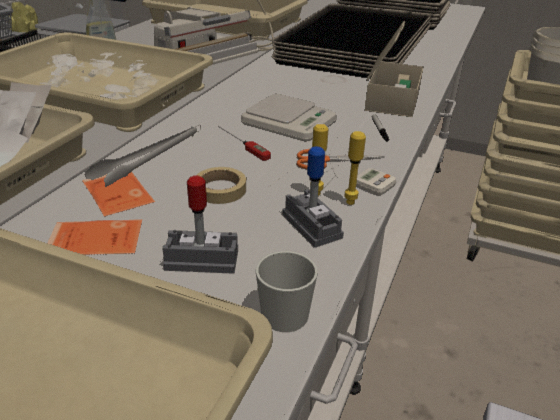

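```bash
python3 - <<'E'
import cv2,numpy as np
t=cv2.imread("pics/top0.png");s=cv2.imread("pics/side0.png")
a=cv2.resize(t[200:290,285:375],(400,400),interpolation=2) # scale 4.444
b=cv2.resize(s[140:250,270:380],(400,400),interpolation=2) # 3.636
cv2.imwrite("pics/crop1.png",np.hstack([a,b]))
E
```

```text
(no output)
```

View pics/crop1.png

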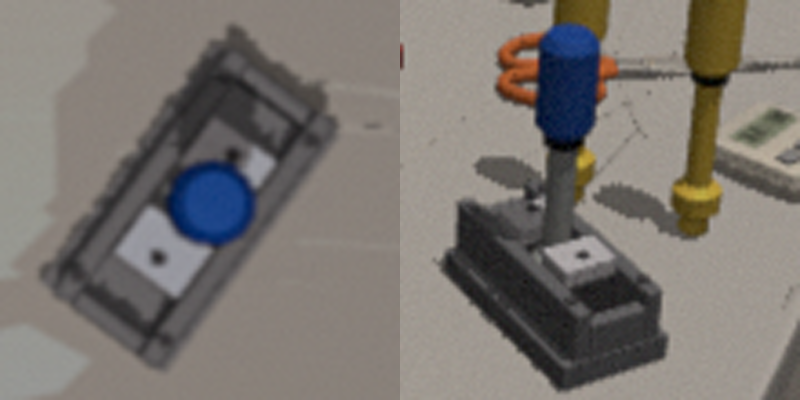

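```bash
cat > h.py <<'E'
import numpy as np,cv2
from scipy.spatial.transform import Rotation as R
from bench import vision,sensors
def ray(n,uv,z):
    m=vision.camera_model(n);f=210/np.tan(np.radians(m["vertical_fov"]/2))
    T=np.linalg.inv(m["camera_from_world"]);d=T[:3,:3]@[(uv[0]-m["cx"])/f,(uv[1]-m["cy"])/f,1];o=T[:3,3]
    return o+d*(z-o[2])/d[2]
def go(xyz,yaw=None):
    "rows units from current pose to TCP xyz; yaw = world angle of tool y"
    s=sensors.read_state();r=R.from_quat(s["eef_rot"]);M=r.as_matrix()
    print("pos",s["ee_pos"].round(4),"shift units",(M.T@(np.array(xyz)-s["ee_pos"])/.03).round(2),"tool y ang",np.degrees(np.arctan2(M[1,1],M[0,1])).round(2),"tilt",M[:,2].round(3),"t",s["time"])
E
python3 - <<'E'
from h import *
A=lambda u,v:(285+u/4.444,200+v/4.444)
B=lambda u,v:(270+(u-400)/3.636,140+v/3.636)
print("grip top",ray("top",A(212,203),.154),ray("side",B(570,40),.154))
c=[ray("top",A(*p),.045) for p in((232,48),(332,125),(160,362),(48,275))]
print(np.array(c).round(4),"ctr",np.mean(c,0));d=(c[0]+c[1]-c[2]-c[3])/2;print(np.linalg.norm(d),np.degrees(np.arctan2(d[1],d[0])),np.linalg.norm(c[0]-c[1]))
print("pot",ray("top",(188,276),.085),ray("side",(286,277),.085))
for p in((405,223),(406,272),(215,160)):print(ray("top",p,.15))
go([.4,0,.3])
M=R.from_quat(sensors.read_state()["eef_rot"]).as_matrix();print(M.round(3))
t=cv2.imread("pics/top0.png");s=cv2.imread("pics/side0.png")
cv2.imwrite("pics/crop2.png",np.hstack([cv2.resize(t[240:310,150:220],(400,400),interpolation=2),cv2.resize(s[245:335,245:335],(400,400),interpolation=2)]))
E
```

```text
grip top [ 0.47383574 -0.41033986  0.154     ] [ 0.46859971 -0.40219939  0.154     ]
[[ 0.5315 -0.4264  0.045 ]
 [ 0.5026 -0.4617  0.045 ]
 [ 0.4184 -0.3971  0.045 ]
 [ 0.4505 -0.3574  0.045 ]] ctr [ 0.47571614 -0.41065124  0.045     ]
0.10624150810839797 -38.979927771890495 0.04566939913962136
pot [ 0.43286176 -0.19096811  0.085     ] [ 0.42366885 -0.17250612  0.085     ]
[ 0.5035522  -0.51300801  0.15      ]
[ 0.43502065 -0.51160596  0.15      ]
[ 0.60061659 -0.2451674   0.15      ]
pos [0.1538 0.6054 0.2218] shift units [-12.92 -17.54  -2.58] tool y ang 75.75 tilt [-0.    -0.001 -1.   ] t 0.1
[[-0.969  0.246 -0.   ]
 [ 0.246  0.969 -0.001]
 [-0.    -0.001 -1.   ]]
```

View pics/crop2.png

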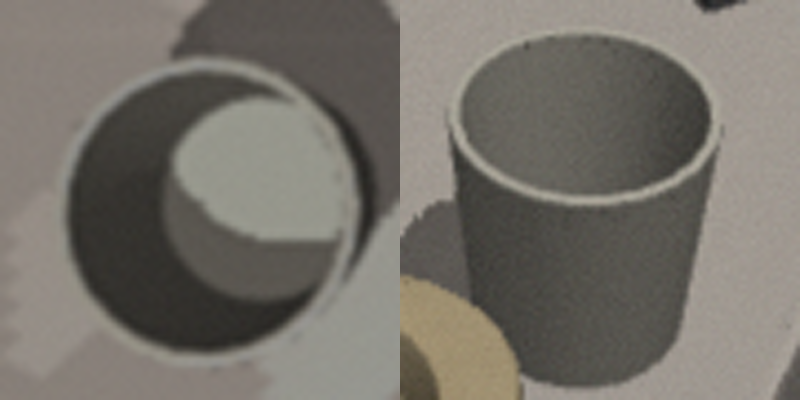

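```bash
python3 - <<'E'
from h import *
print("pot",ray("top",(187.1,276),.085),ray("side",(286.6,271.5),.085))
print("pot diam",np.linalg.norm(ray("top",(150+64/5.714,276),.085)-ray("top",(150+361/5.714,276),.085)))
print("grip mid side",ray("side",(270+168/3.636,140+84/3.636),.128))
print("foot-neck at deck", ray("top",(333,245),.1285))
print(vision.camera_model("wrist"))
# detection of table edge straightness
t=cv2.cvtColor(cv2.imread("pics/top0.png"),6).astype(float)
for x in(160,260,300,400,480,550):
    c=cv2.GaussianBlur(t,(5,5),0)[300:330,x];print(x,300+np.argmin(np.diff(c)))
E
```

```text
pot [ 0.43288901 -0.18957063  0.085     ] [ 0.42724879 -0.18310748  0.085     ]
pot diam 0.08072798979055072
grip mid side [ 0.47044808 -0.40931496  0.128     ]
foot-neck at deck [ 0.47513773 -0.41246347  0.1285    ]
{'vertical_fov': 71.26733123922155, 'cx': 283.1147796674304, 'cy': 207.98026268710316, 'hand_eye': array([[-3.36180375e-04, -9.62640799e-01, -2.70781422e-01,
         7.41677344e-02],
       [ 9.99999865e-01, -2.16183218e-04, -4.72977589e-04,
        -1.49872200e-03],
       [ 3.96769125e-04, -2.70781544e-01,  9.62640742e-01,
        -1.61569240e-01],
       [ 0.00000000e+00,  0.00000000e+00,  0.00000000e+00,
         1.00000000e+00]])}
160 315
260 313
300 312
400 311
480 309
550 309
```

```bash
python3 -m crank '[[[-0.92,-0.64,-0.17],0],[[-0.92,-0.64,-0.17],0],[[-0.92,-0.64,-0.17],0],[[-0.92,-0.64,-0.17],0],[[-0.92,-0.64,-0.17],0],[[-0.92,-0.64,-0.17],0],[[-0.92,-0.64,-0.17],0],[[-0.92,-0.64,-0.17],0],[[-0.92,-0.64,-0.17],0],[[-0.92,-0.64,-0.17],0],[[-0.92,-0.64,-0.17],0],[[-0.92,-0.64,-0.17],0]]' 0.7 20; python3 - <<'E'
from h import *
go([.5,-.15,.28]);go([.463,-.40,.25]);print(sensors.read_state()["joint_positions"])
E
```

```text
time: 1.6
ee_pos: [0.4186, 0.2999, 0.2836]
eef_rot: [0.124, 0.992, -0.0, -0.0]
ft_force: [-0.7, 0.2, 0.1]
width: 0.0608
grip_force: 0.0
pos [0.4186 0.2999 0.2836] shift units [ -6.32 -13.87   0.12] tool y ang 75.75 tilt [-0. -0. -1.] t 1.6
pos [0.4186 0.2999 0.2836] shift units [ -7.18 -22.25   1.13] tool y ang 75.75 tilt [-0. -0. -1.] t 1.6
[-0.91178628  0.05496908  0.21121848  1.6622643  -0.01169323  1.42612686
  0.62283085]
```

```bash
python3 -m crank '[[[-0.5,-1,0],0],[[-0.5,-1,0],0],[[-0.5,-1,0],0],[[-0.5,-1,0],0],[[-0.5,-1,0],0],[[-0.5,-1,0],0],[[-0.5,-1,0],0],[[-0.5,-1,0],0],[[-0.5,-1,0],0],[[-0.5,-1,0],0],[[-0.5,-1,0],0],[[-0.5,-1,0],0]]'; python3 -m crank '[[[0,0,0],1],[[0,0,0],1],[[0,0,0],1],[[0,0,0],0.09],[[0,0,0],0]]';  python3 - <<'E'
from h import *
go([.463,-.40,.25]);print(sensors.read_state()["joint_positions"])
E
```

```text
time: 3.1
ee_pos: [0.5039, -0.0933, 0.2835]
eef_rot: [0.124, 0.992, 0.0, -0.0]
ft_force: [-0.1, 0.6, 0.3]
width: 0.0609
grip_force: 0.0
time: 3.72
ee_pos: [0.5039, -0.0923, 0.2836]
eef_rot: [0.332, 0.943, -0.0, -0.0]
ft_force: [0.5, 0.1, 0.2]
width: 0.0612
grip_force: 0.0
pos [ 0.5039 -0.0923  0.2836] shift units [-5.37 -8.85  1.12] tool y ang 51.19 tilt [-0.  0. -1.] t 3.725
[-0.52646401  0.03751453  0.64392174  1.6873705  -0.02279125  1.4245335
  1.01380176]
```

```bash
python3 -m crank '[[[-0.6,-0.98,0.1],0],[[-0.6,-0.98,0.1],0],[[-0.6,-0.98,0.1],0],[[-0.6,-0.98,0.1],0],[[-0.6,-0.98,0.1],0],[[-0.6,-0.98,0.1],0],[[-0.6,-0.98,0.1],0],[[-0.6,-0.98,0.1],0],[[-0.6,-0.98,0.1],0],[[0,0,0],0],[[0,0,0],0]]'; python3 - <<'E'
from h import *
s=sensors.read_state();im=vision.camera("wrist");cv2.imwrite("pics/w1.png",im[:,:,::-1])
go([.473,-.41,.25])
m=vision.camera_model("wrist");M=R.from_quat(s["eef_rot"]).as_matrix()
W=np.eye(4);W[:3,:3]=M;W[:3,3]=s["ee_pos"];C=W@m["hand_eye"];np.save("w1.npy",C)
E
```

```text
time: 5.1
ee_pos: [0.4637, -0.3994, 0.2565]
eef_rot: [0.333, 0.943, 0.0, -0.0]
ft_force: [0.7, -0.7, 0.4]
width: 0.061
grip_force: 0.0
pos [ 0.464  -0.399   0.2566] shift units [-0.46 -0.1   0.22] tool y ang 51.15 tilt [ 0.     0.001 -1.   ] t 5.15
```

View pics/w1.png

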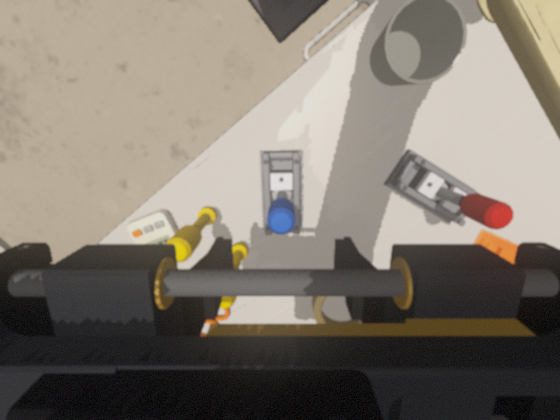

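```bash
cat >> h.py <<'E'
def wray(C,uv,z):
    m=vision.camera_model("wrist");f=210/np.tan(np.radians(m["vertical_fov"]/2))
    d=C[:3,:3]@[(uv[0]-m["cx"])/f,(uv[1]-m["cy"])/f,1];o=C[:3,3];return (o+d*(z-o[2])/d[2]).round(4)
E
python3 - <<'E'
from h import *
im=cv2.imread("pics/w1.png");h=cv2.cvtColor(im,cv2.COLOR_BGR2HSV)
m=cv2.inRange(h,(105,130,60),(130,255,255))[190:245,255:310];ys,xs=np.nonzero(m);print(xs.min()+255,xs.max()+255,ys.min()+190,ys.max()+190)
C=np.load("w1.npy")
print(wray(C,(255+(xs.min()+xs.max())/2,220),.154),wray(C,(282,213),.148))
print("pot",wray(C,(425,39),.085))
cv2.imwrite("pics/w1c.png",np.hstack([cv2.resize(im[0:100,370:470],(400,400),interpolation=2),cv2.resize(im[145:245,230:330],(400,400),interpolation=2)]))
E
```

```text
269 293 208 232
[ 0.4713 -0.41    0.154 ] [ 0.4679 -0.4061  0.148 ]
pot [ 0.4302 -0.189   0.085 ]
```

View pics/w1c.png

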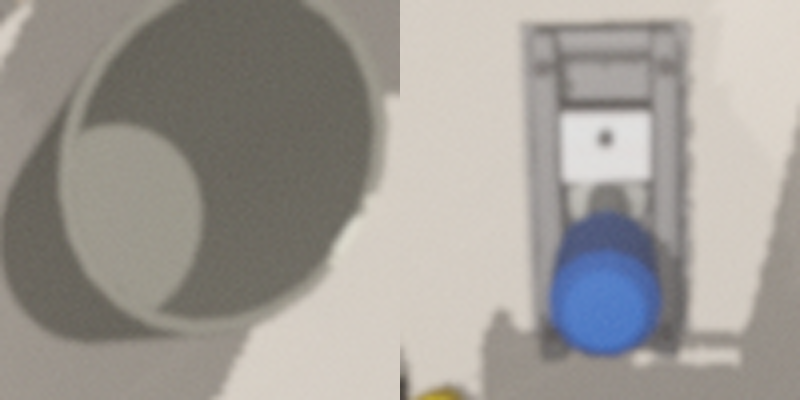

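```bash
python3 -m crank '[[[-0.45,-0.11,0.92],0],[[0,0,1],0],[[0,0,1],0],[[0,0,1],0],[[0,0,1],0],[[0,0,0],0]]'; python3 -m crank '[[[0,0,0],0],[[0,0,0],0],[[0,0,0],0],[[0,0,0],0],[[0,0,0],0]]' 0 30;python3 - <<'E'
from h import *
go([.4725,-.410,.109]);print(sensors.read_state()["ft_force"])
E
```

```text
time: 5.9
ee_pos: [0.4718, -0.4088, 0.1075]
eef_rot: [0.332, 0.943, 0.001, -0.002]
ft_force: [-0.7, -0.3, 0.3]
width: 0.0607
grip_force: 0.0
time: 6.52
ee_pos: [0.4722, -0.411, 0.1094]
eef_rot: [0.334, 0.943, 0.0, 0.0]
ft_force: [0.4, 1.0, 1.6]
width: 0.0274
grip_force: 30.0
pos [ 0.4722 -0.411   0.1094] shift units [0.01 0.03 0.01] tool y ang 51.03 tilt [ 0.001 -0.    -1.   ] t 6.525
[0.39950914 0.99065728 1.64974824]
```

```bash
python3 -m crank '[[[-0.209,0,0.005],0],[[-0.209,0,0.017],0],[[-0.208,0,0.027],0],[[-0.206,0,0.038],0],[[-0.204,0,0.049],0],[[-0.201,0,0.059],0],[[0,0,0],0],[[0,0,0],0]]' - 30;python3 - <<'E'
from h import *
go([.4722,-.411,.1094]);s=sensors.read_state();print(s["ft_force"],s["torque"])
im=vision.camera("side");cv2.imwrite("pics/s1.png",cv2.resize(im[130:260,260:390,::-1],(520,520),interpolation=2))
E
```

```text
time: 7.52
ee_pos: [0.5013, -0.4341, 0.1044]
eef_rot: [0.333, 0.943, 0.001, 0.0]
ft_force: [-2.6, 5.5, 12.9]
width: 0.0269
grip_force: 30.0
pos [ 0.5013 -0.4341  0.1044] shift units [ 1.24 -0.01 -0.17] tool y ang 51.04 tilt [ 0.001  0.001 -1.   ] t 7.525
[-2.56608077  5.47116699 12.88908126] [ 1.5292375   0.72504226 -0.1054599 ]
```

View pics/s1.png

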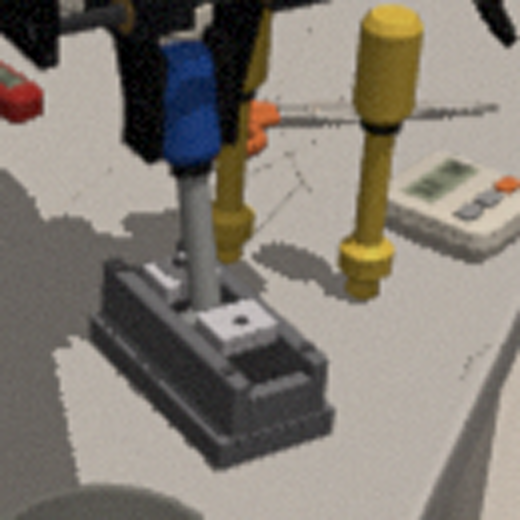

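```bash
python3 -m crank '[[[0.201,0,-0.065],0],[[0.204,0,-0.05],0],[[0.206,0,-0.038],0],[[0.208,0,-0.027],0],[[0.209,0,-0.017],0],[[0.209,0,-0.005],0],[[0,0,0],0]]';python3 - <<'E'
from h import *
go([.4722,-.411,.1094]);s=sensors.read_state();print(s["torque"])
E
python3 -m crank '[[[0.209,0,0.005],0],[[0.209,0,0.017],0],[[0.208,0,0.027],0],[[0.206,0,0.036],0],[[0.204,0,0.047],0],[[0.201,0,0.057],0],[[0,0,0],0],[[0,0,0],0]]'
python3 - <<'E'
from h import *
go([.4722,-.411,.1094])
E
```

```text
time: 8.45
ee_pos: [0.4714, -0.4104, 0.1091]
eef_rot: [0.334, 0.943, 0.0, -0.0]
ft_force: [2.8, -0.3, -1.9]
width: 0.0275
grip_force: 30.0
pos [ 0.4714 -0.4104  0.1091] shift units [-0.03  0.   -0.01] tool y ang 51.03 tilt [-0.     0.001 -1.   ] t 8.45
[-0.16450422 -0.98286141  0.02866935]
time: 9.45
ee_pos: [0.4436, -0.3884, 0.105]
eef_rot: [0.334, 0.943, -0.0, 0.001]
ft_force: [2.7, 0.8, 9.4]
width: 0.0268
grip_force: 30.0
pos [ 0.4436 -0.3884  0.105 ] shift units [-1.21  0.01 -0.14] tool y ang 51.03 tilt [ 0.002 -0.001 -1.   ] t 9.45
```

```bash
python3 -m crank '[[[-0.201,0,-0.057],0],[[-0.204,0,-0.047],0],[[-0.206,0,-0.036],0],[[-0.208,0,-0.027],0],[[-0.209,0,-0.017],0],[[-0.209,0,-0.005],0],[[0,0,0],0]]'
python3 - <<'E'
from h import *
go([.4722,-.411,.1094])
im=vision.camera("side");cv2.imwrite("pics/s2.png",cv2.resize(im[130:260,260:390,::-1],(520,520),interpolation=2))
E
```

```text
time: 10.32
ee_pos: [0.4706, -0.4106, 0.1095]
eef_rot: [0.334, 0.943, 0.001, -0.002]
ft_force: [-3.3, 4.2, 8.9]
width: 0.0271
grip_force: 30.0
pos [ 0.4706 -0.4106  0.1095] shift units [-0.05  0.02  0.  ] tool y ang 51.0 tilt [-0.003  0.002 -1.   ] t 10.325
```

View pics/s2.png

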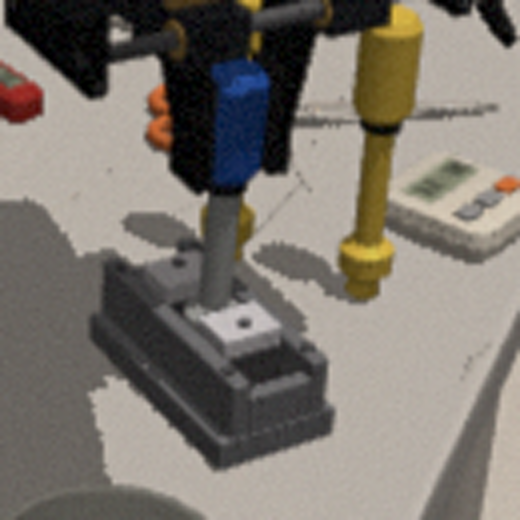

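```bash
cat >> h.py <<'E'
def proj(n,p):
    m=vision.camera_model(n);f=210/np.tan(np.radians(m["vertical_fov"]/2));q=m["camera_from_world"]@np.r_[p,1]
    return np.array([m["cx"]+f*q[0]/q[2],m["cy"]+f*q[1]/q[2]])
E
python3 - <<'E'
from h import *
hx=np.array([np.cos(np.radians(-39)),np.sin(np.radians(-39)),0]);F=np.array([.472,-.410,.008])
crop=lambda p:((p-[260,130])*4).round(0)
for a in(-18,-12,-6,0,6,12,18):
    u=np.sin(np.radians(a))*hx+np.array([0,0,np.cos(np.radians(a))])
    print(a,[crop(proj("side",F+u*z)) for z in(.04,.095,.146)])
for d in(-.03,-.025,.02,.025,.03):print(d,crop(proj("side",F+hx*d+[0,0,.04])))
E
```

```text
-18 [array([225., 312.]), array([254., 226.]), array([284., 138.])]
-12 [array([220., 305.]), array([243., 210.]), array([265., 113.])]
-6 [array([216., 299.]), array([230., 195.]), array([245.,  92.])]
0 [array([211., 294.]), array([218., 184.]), array([226.,  74.])]
6 [array([206., 289.]), array([206., 174.]), array([206.,  61.])]
12 [array([201., 286.]), array([194., 167.]), array([188.,  51.])]
18 [array([196., 284.]), array([183., 162.]), array([170.,  45.])]
-0.03 [247. 329.]
-0.025 [241. 323.]
0.02 [188. 271.]
0.025 [182. 266.]
0.03 [176. 261.]
```

```bash
python3 - <<'E'
from h import *
a=cv2.imread("pics/side0.png",0);b=cv2.cvtColor(vision.camera("side"),cv2.COLOR_RGB2GRAY)
# holder alignment check and jaws match with sub-pixel via upscaled templates
k=4;A=cv2.resize(a,None,fx=k,fy=k,interpolation=2);B=cv2.resize(b,None,fx=k,fy=k,interpolation=2)
def mt(x0,x1,y0,y1,s=8):
    T=A[y0*k:y1*k,x0*k:x1*k];S=B[(y0-s)*k:(y1+s)*k,(x0-s)*k:(x1+s)*k]
    r=cv2.matchTemplate(S,T,cv2.TM_CCOEFF_NORMED);_,v,_,l=cv2.minMaxLoc(r);return v,l[0]/k-s,l[1]/k-s
print("near",mt(314,328,205,216),"far nut",mt(302,310,191,200),"wall",mt(325,343,222,238))
for n,im in(("0",a),("now",b)):
    print(n);print(im[205:218:1,308:330])
E
```

```text
near (0.9311724305152893, 0.75, 0.75) far nut (0.6746209859848022, -0.25, -0.75) wall (0.993888795375824, 0.0, 0.0)
0
[[ 67  53  59  63  68  72  75  80  74  62  68 106 157 154 160 154 108 102
  128 148 156 155]
 [ 48  46  56  61  72  78  88 103 125 152 155 162 170 169 166 166 153 110
  102 126 151 152]
 [ 60  61  70  83 114 139 155 155 163 166 168 168 169 169 167 164 167 153
  114  98 121 150]
 [ 75 104 159 156 161 163 169 167 168 169 166 162 144 161 169 165 164 165
  151 118  97 120]
 [ 80  94 155 170 166 169 161 165 164 160 135  96  84 106 159 170 167 165
  164 151 116 100]
 [109  77 101 149 164 167 163 162 166 160 113  64  59  80 139 160 166 164
  167 163 145 107]
 [117  70  72 101 147 166 165 164 168 167 155 147 125 147 160 162 161 162
  156 146 113  96]
 [101  64  63  68  98 148 168 169 171 165 170 167 160 161 163 148 114 111
  110 109  95  87]
 [ 92  84  64  63  72  97 141 164 166 165 163 161 148 125 120 113  94  94
  100  95  94  72]
 [ 93  91  83  65  62  71  96 139 155 142 124 107 109 101  97  84  97  96
   93  93  88  56]
 [ 93  90  90  85  68  64  64  91 114 110  99  90  9
[... 741 characters left out ...]
9 125  86  81 114 187 194 191
  194 193 176 151]
 [ 75  77  82 118 164 191 192 189 189 188 186 142  85  83 128 189 190 192
  192 190 184 172]
 [ 90  73  70  82 110 166 191 192 193 195 192 184 175 175 183 188 189 186
  178 160 137 128]
 [103  97  76  73  79 113 165 193 193 194 189 188 191 190 187 172 151 135
  118 122 114 107]
 [109 104  98  76  73  82 110 163 187 188 188 185 171 142 133 124 119 113
  105  96 108 106]
 [107 110 102  98  74  76  77 107 158 148 136 128 125 117 113 113 112 112
  108 103 105 107]
 [ 98 107 108 106  98  77  69  81 113 121 115 112 112 109 109 110 112 114
  105  82  72  71]
 [ 78  99 106 107 106  97  68  76  98 117 115 113 112 111 114  92  88  69
   65  51  44  34]]
```

```bash
python3 -m crank '[[[0,0,0],0],[[0,0,0],0],[[0,0,0],0]]' 0.6 ; python3 - <<'E'
from h import *
go([.4722,-.411,.1094])
im=vision.camera("side");w=vision.camera("wrist")
cv2.imwrite("pics/s3.png",np.hstack([cv2.resize(im[130:260,260:390,::-1],(400,400),interpolation=2),cv2.resize(w[120:320,180:380,::-1],(400,400),interpolation=2)]))
E
```

```text
time: 10.8
ee_pos: [0.4715, -0.411, 0.1091]
eef_rot: [0.334, 0.943, -0.0, -0.0]
ft_force: [-0.3, 0.5, 0.6]
width: 0.0481
grip_force: 0.0
pos [ 0.4715 -0.411   0.1091] shift units [-0.02  0.01 -0.01] tool y ang 51.01 tilt [-0.001  0.    -1.   ] t 10.8
```

View pics/s3.png

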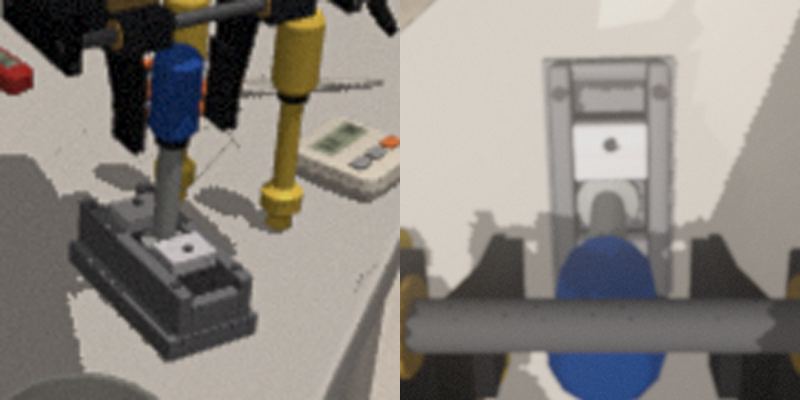

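```bash
python3 -m crank '[[[0.17,0,0],0],[[0,0,0],0],[[0,0,0],0],[[0,0,0],0],[[0,0,0],0]]' 0 60; python3 -m crank '[[[0.17,0,0.01],0],[[0.17,0,0.015],0],[[0.17,0,0.02],0],[[0.17,0,0.02],0],[[0.17,0,0.025],0],[[0.17,0,0.025],0],[[0,0,0],0],[[0,0,0],0]]'; python3 - <<'E'
from h import *
go([.4722,-.411,.1094])
im=vision.camera("side");w=vision.camera("wrist")
a=cv2.imread("pics/side0.png",0);b=cv2.cvtColor(im,cv2.COLOR_RGB2GRAY)
k=4;A=cv2.resize(a,None,fx=k,fy=k,interpolation=2);B=cv2.resize(b,None,fx=k,fy=k,interpolation=2)
def mt(x0,x1,y0,y1,s=8):
    T=A[y0*k:y1*k,x0*k:x1*k];S=B[(y0-s)*k:(y1+s)*k,(x0-s)*k:(x1+s)*k]
    r=cv2.matchTemplate(S,T,cv2.TM_CCOEFF_NORMED);_,v,_,l=cv2.minMaxLoc(r);return v,l[0]/k-s,l[1]/k-s
print("near",mt(314,328,205,216))
m=cv2.inRange(cv2.cvtColor(im,cv2.COLOR_RGB2HSV),(105,130,40),(130,255,255))[130:260,260:390];ys,xs=np.nonzero(m);print((xs.mean()*4,ys.mean()*4,xs.min()*4,xs.max()*4,ys.min()*4,ys.max()*4))
cv2.imwrite("pics/s4.png",np.hstack([cv2.resize(im[130:260,260:390,::-1],(400,400),interpolation=2),cv2.resize(w[120:320,180:380,::-1],(400,400),interpolation=2)]))
E
```

```text
time: 11.52
ee_pos: [0.4681, -0.4076, 0.1093]
eef_rot: [0.333, 0.943, 0.0, -0.0]
ft_force: [1.4, 0.3, 0.2]
width: 0.0271
grip_force: 60.0
time: 12.52
ee_pos: [0.4452, -0.3895, 0.1063]
eef_rot: [0.334, 0.943, -0.001, 0.002]
ft_force: [5.3, -4.2, -3.4]
width: 0.0264
grip_force: 60.0
pos [ 0.4452 -0.3895  0.1063] shift units [-1.15  0.01 -0.1 ] tool y ang 51.03 tilt [ 0.003 -0.003 -1.   ] t 12.525
near (0.5852608680725098, 5.0, 4.25)
(np.float64(275.1544715447154), np.float64(150.130081300813), np.int64(256), np.int64(300), np.int64(100), np.int64(212))
```

```bash
python3 -m crank '[[[0.1,0,0.03],0],[[0,0,0],0],[[-0.2,0,-0.045],0],[[-0.2,0,-0.035],0],[[-0.2,0,-0.03],0],[[-0.2,0,-0.02],0],[[-0.2,0,-0.01],0],[[-0.2,0,-0.005],0],[[-0.07,0,0],0],[[0,0,0],0]]'; cat > m.py <<'E'
from h import *
go([.4722,-.411,.1094])
im=vision.camera("side")
a=cv2.imread("pics/side0.png",0);b=cv2.cvtColor(im,cv2.COLOR_RGB2GRAY)
k=4;A=cv2.resize(a,None,fx=k,fy=k,interpolation=2);B=cv2.resize(b,None,fx=k,fy=k,interpolation=2)
def mt(x0,x1,y0,y1,s=8):
    T=A[y0*k:y1*k,x0*k:x1*k];S=B[(y0-s)*k:(y1+s)*k,(x0-s)*k:(x1+s)*k]
    r=cv2.matchTemplate(S,T,cv2.TM_CCOEFF_NORMED);_,v,_,l=cv2.minMaxLoc(r);return v,l[0]/k-s,l[1]/k-s
print("near",mt(314,328,205,216),"far",mt(302,310,191,200))
m=cv2.inRange(cv2.cvtColor(im,cv2.COLOR_RGB2HSV),(105,130,40),(130,255,255))[130:260,260:390];ys,xs=np.nonzero(m);print((xs.mean()*4,ys.mean()*4,xs.min()*4,xs.max()*4,ys.min()*4,ys.max()*4))
E
python3 m.py
```

```text
time: 13.88
ee_pos: [0.4699, -0.4094, 0.1089]
eef_rot: [0.334, 0.943, 0.001, -0.002]
ft_force: [-6.2, 7.1, 7.1]
width: 0.0266
grip_force: 60.0
pos [ 0.4699 -0.4094  0.1089] shift units [-0.09  0.01 -0.02] tool y ang 51.0 tilt [-0.004  0.004 -1.   ] t 13.875
near (0.9291914105415344, 0.75, 0.75) far (0.6690614819526672, -0.25, -0.75)
(np.float64(234.96774193548387), np.float64(116.83870967741936), np.int64(212), np.int64(260), np.int64(60), np.int64(180))
```

```bash
python3 - <<'E'
from h import *
im=vision.camera("side");w=vision.camera("wrist")
now=np.hstack([cv2.resize(im[140:240,280:380,::-1],(400,300)[:1]+(400,),interpolation=2)[:300],cv2.resize(w[120:270,180:380,::-1],(400,300),interpolation=2)])
s4=cv2.imread("pics/s4.png")
l=s4[30:330,:400];l=cv2.resize(l,None,fx=1,fy=1)
cv2.imwrite("pics/mont.png",np.vstack([np.hstack([l,s4[:300,400:]]),now]))
E
```

```text
(no output)
```

View pics/mont.png

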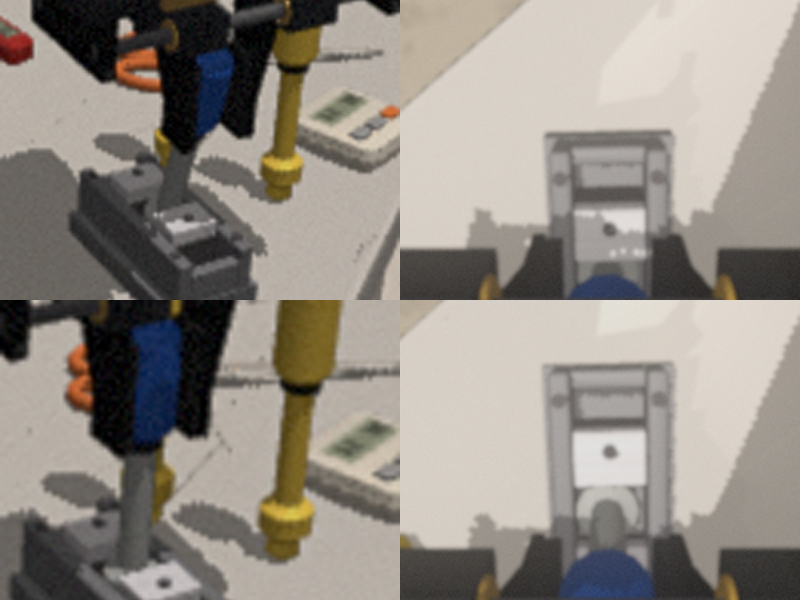

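```bash
python3 - <<'E'
from h import *
hx=np.array([np.cos(np.radians(-39)),np.sin(np.radians(-39)),0]);F=np.array([.472,-.410,.048])
C0=np.load("w1.npy")
s=sensors.read_state();W=np.eye(4);W[:3,:3]=R.from_quat(s["eef_rot"]).as_matrix();W[:3,3]=s["ee_pos"];C1=W@vision.camera_model("wrist")["hand_eye"]
f=lambda C,uv,z=.048:round(float((wray(C,uv,z)-F)@hx)*1000,1)
print("w1 nut",f(C0,(281.2,179.5)),"outer",f(C0,(281.2,172)),"lip",f(C0,(281.2,190.5)),"end",f(C0,(281,152),.04))
print("now nut",f(C1,(285,195.5)),"outer",f(C1,(285,186)),"lip",f(C1,(285,213.5)),"end",f(C1,(285,120+64/2),.04))
E
```

```text
w1 nut -20.4 outer -30.0 lip -6.1 end -54.3
now nut -23.4 outer -30.9 lip -8.8 end -56.2
```

```bash
python3 -m crank '[[[0,0,0],0],[[0,0,0],0],[[0,0,-0.3],0]]' 0.6 60; python3 - <<'E'
from h import *
go([.472,-.410,.118]);print(sensors.read_state()["joint_positions"])
E
python3 m.py
```

```text
time: 14.4
ee_pos: [0.4713, -0.4105, 0.1181]
eef_rot: [0.334, 0.943, 0.0, -0.001]
ft_force: [-0.7, -0.4, 0.3]
width: 0.048
grip_force: 0.0
pos [ 0.4713 -0.4105  0.1181] shift units [-0.01  0.03  0.  ] tool y ang 51.03 tilt [-0.001  0.    -1.   ] t 14.4
[ 0.04740254  0.50765562  0.79488399  1.62172028 -0.38478413  1.17704792
  1.8201093 ]
pos [ 0.4713 -0.4105  0.1181] shift units [-0.04  0.01  0.29] tool y ang 51.03 tilt [-0.001  0.    -1.   ] t 14.4
near (0.9616928100585938, 0.75, 0.75) far (0.6956366896629333, -0.75, -0.75)
(np.float64(229.70535714285714), np.float64(132.72321428571428), np.int64(196), np.int64(264), np.int64(72), np.int64(196))
```

```bash
python3 -m crank '[[[0,0,0],-1],[[0,0,0],-1],[[0,0,0],-1]]'; python3 -c "
from h import *
print(sensors.read_state()['joint_positions'])"
```

```text
time: 14.82
ee_pos: [0.4716, -0.4108, 0.1188]
eef_rot: [0.128, 0.992, -0.0, 0.0]
ft_force: [-0.6, -0.4, 0.6]
width: 0.052
grip_force: 0.0
[ 0.10791909  0.47962569  0.70602345  1.61825287 -0.33181287  1.1663844
  2.20406796]
```

```bash
python3 -m crank '[[[0,0,0],1],[[0,0,0],1],[[0,0,0],1],[[0,0,0],1],[[0,0,0],1],[[0,0,0],1],[[0,0,0],1],[[0,0,0],1],[[0,0,0],1],[[0,0,0],1],[[0,0,0],1],[[0,0,0],1]]'; python3 -m crank '[[[0,0,0],1],[[0,0,0],1],[[0,0,0],0.25],[[0,0,0],0]]'; python3 - <<'E'
from h import *
go([.472,-.410,.118]);print(sensors.read_state()["joint_positions"])
E
```

```text
time: 16.32
ee_pos: [0.4718, -0.4107, 0.1188]
eef_rot: [0.825, 0.565, 0.0, 0.0]
ft_force: [-0.7, 0.8, -0.1]
width: 0.0521
grip_force: 0.0
time: 16.82
ee_pos: [0.4716, -0.4106, 0.1185]
eef_rot: [0.902, 0.432, -0.0, 0.0]
ft_force: [-0.1, -0.2, 0.4]
width: 0.052
grip_force: 0.0
pos [ 0.4716 -0.4106  0.1185] shift units [ 0.03 -0.    0.02] tool y ang -38.84 tilt [ 0. -0. -1.] t 16.825
[-0.14457387  0.67045504  1.12934451  1.62995564 -0.6324241   1.25400414
  0.42994746]
```

```bash
python3 -m crank '[[[0,0.35,0],0],[[0,0.2,0],0],[[0,0.2,0],0],[[0,0.2,0],0],[[0,0.2,0],0],[[0,0.2,0],0],[[0,0.2,0],0],[[0,0,0],0]]'; python3 m.py; python3 -c "
from h import *
print(sensors.read_state()['torque'])"
```

```text
time: 17.82
ee_pos: [0.5069, -0.4397, 0.118]
eef_rot: [0.903, 0.431, -0.001, -0.001]
ft_force: [-3.7, 2.6, 2.6]
width: 0.0525
grip_force: 2.7
pos [ 0.5069 -0.4397  0.118 ] shift units [ 0.02 -1.5   0.29] tool y ang -39.0 tilt [-0.002  0.002 -1.   ] t 17.825
near (0.9703667163848877, 0.75, 0.75) far (0.48030582070350647, 2.25, 5.25)
(np.float64(172.59574468085106), np.float64(102.76595744680851), np.int64(148), np.int64(216), np.int64(44), np.int64(160))
[ 0.60393164  1.06128322 -0.06000409]
```

```bash
python3 -m crank '[[[0,0.13,0],0],[[0,0,0],0],[[0,-0.6,0],0],[[0,-0.9,0],0],[[0,-0.5,0],0],[[0,-0.2,0],0],[[0,-0.2,0],0],[[0,-0.2,0],0],[[0,-0.2,0],0],[[0,-0.2,0],0],[[0,-0.3,0],0],[[0,0,0],0]]'; python3 m.py
```

```text
time: 19.38
ee_pos: [0.4333, -0.3797, 0.1183]
eef_rot: [0.903, 0.431, 0.0, -0.0]
ft_force: [0.2, -0.3, 0.7]
width: 0.0524
grip_force: 0.0
pos [ 0.4333 -0.3797  0.1183] shift units [0.   1.66 0.29] tool y ang -38.98 tilt [-0.     0.001 -1.   ] t 19.375
near (0.7294840812683105, 1.25, 1.75) far (0.6513447761535645, -0.25, -0.75)
(np.float64(277.09510086455333), np.float64(212.62247838616716), np.int64(240), np.int64(312), np.int64(160), np.int64(260))
```

```bash
python3 -m crank '[[[0,0.3,0],0],[[0,0.3,0],0],[[0,0.3,0],0],[[0,0.3,0],0],[[0,0.3,0],0],[[0,0.16,0],0],[[0,0,0],0]]'; python3 m.py;python3 -m crank '[[[0,0,0.25],0],[[0,0,0],0],[[0,0,0],0],[[0,0,0],0],[[0,0,0],0]]' 0 40; python3 - <<'E'
from h import *
exec(open("m.py").read())
s=sensors.read_state();w=vision.camera("wrist");cv2.imwrite("pics/w5.png",w[:,:,::-1])
E
```

```text
time: 20.3
ee_pos: [0.4725, -0.4116, 0.1182]
eef_rot: [0.903, 0.431, -0.0, 0.0]
ft_force: [-1.0, 0.6, 0.3]
width: 0.0523
grip_force: 0.1
pos [ 0.4725 -0.4116  0.1182] shift units [ 0.01 -0.02  0.29] tool y ang -38.98 tilt [-0. -0. -1.] t 20.3
near (0.7516527771949768, 1.25, 1.75) far (0.6509028077125549, -0.25, -0.75)
(np.float64(222.41059602649005), np.float64(132.0), np.int64(200), np.int64(244), np.int64(72), np.int64(196))
time: 20.98
ee_pos: [0.4724, -0.4112, 0.1107]
eef_rot: [0.902, 0.431, 0.0, -0.0]
ft_force: [0.2, -0.8, -2.6]
width: 0.027
grip_force: 40.0
pos [ 0.4724 -0.4112  0.1107] shift units [ 0.   -0.01  0.04] tool y ang -38.97 tilt [-0.  0. -1.] t 20.975
near (0.776977002620697, 1.25, 1.75) far (0.6410133242607117, -0.5, -0.75)
(np.float64(206.18815331010452), np.float64(125.18466898954703), np.int64(184), np.int64(228), np.int64(64), np.int64(188))
```

```bash
python3 -m crank '[[[0,0,-0.15],0],[[0,0,-0.15],0],[[0,0,-0.15],0],[[0,0,0],0]]'; python3 m.py
```

```text
time: 21.58
ee_pos: [0.4725, -0.4115, 0.1248]
eef_rot: [0.902, 0.431, 0.0, 0.0]
ft_force: [-0.5, -0.2, -2.3]
width: 0.0271
grip_force: 40.0
pos [ 0.4725 -0.4115  0.1248] shift units [ 0.01 -0.02  0.51] tool y ang -38.97 tilt [ 0.001 -0.    -1.   ] t 21.575
near (0.7685357928276062, 1.25, 1.75) far (0.6332480311393738, -0.5, -0.75)
(np.float64(208.15434083601286), np.float64(93.38906752411576), np.int64(188), np.int64(232), np.int64(32), np.int64(160))
```

```bash
python3 -m crank '[[[0,0,-0.5],0],[[0,0,-0.7],0],[[0,0,-0.8],0],[[0,0,-0.8],0],[[0,0,-0.4],0],[[0,0,0],0]]'; python3 -m crank '[[[0.3,-0.36,0],0],[[0.61,-0.72,0],0],[[0.61,-0.72,0],0],[[0.61,-0.72,0],0],[[0.61,-0.72,0],0],[[0.61,-0.72,0],0],[[0.61,-0.72,0],0],[[0.61,-0.72,0],0],[[0.3,-0.36,0],0],[[0,0,0],0],[[0,0,0],0]]'; python3 - <<'E'
from h import *
go([.431,-.189,.115])
im=vision.camera("side");h=cv2.cvtColor(im,cv2.COLOR_RGB2HSV)
m=cv2.inRange(h,(105,130,40),(130,255,255));ys,xs=np.nonzero(m);print("blue",xs.min(),xs.max(),ys.min(),ys.max())
s=sensors.read_state();p=s["ee_pos"]
for z in(.146,.1,0):print("model",z,proj("side",p+[0,0,z-.1028]))
E
```

```text
time: 22.38
ee_pos: [0.4725, -0.4117, 0.2213]
eef_rot: [0.902, 0.431, 0.0, 0.001]
ft_force: [-0.9, 0.3, -1.8]
width: 0.027
grip_force: 40.0
time: 23.75
ee_pos: [0.4296, -0.19, 0.22]
eef_rot: [0.903, 0.43, -0.0, 0.0]
ft_force: [1.1, -0.5, -1.8]
width: 0.0266
grip_force: 40.0
pos [ 0.4296 -0.19    0.22  ] shift units [0.06 0.02 3.5 ] tool y ang -39.04 tilt [-0.001 -0.001 -1.   ] t 23.75
blue 278 292 147 190
model 0.146 [291.65718555 149.36001283]
model 0.1 [290.32109189 183.48506992]
model 0 [287.75704914 248.97307292]
```

```bash
python3 -m crank '[[[0.06,0.02,0.5],0],[[0,0,0.6],0],[[0,0,0.6],0],[[0,0,0.6],0],[[0,0,0.6],0],[[0,0,0.5],0],[[0,0,0.1],0],[[0,0,0.08],0],[[0,0,0],0]]'
```

```text
time: 24.92
ee_pos: [0.4318, -0.1883, 0.1133]
eef_rot: [0.903, 0.431, 0.0, 0.0]
ft_force: [-0.2, 0.1, -1.5]
width: 0.0267
grip_force: 40.0
```

```bash
python3 -m crank '[[[0,0,0.08],0],[[0,0,0.05],0],[[0,0,0],0]]'; python3 -m crank '[[[0,0,0],0],[[0,0,0],0],[[0,0,0],0],[[0,0,0],0],[[0,0,0],0],[[0,0,0],0]]' 0.8; python3 -m crank '[[[0,0,-0.3],0],[[0,0,-0.6],0],[[0,0,-0.9],0],[[0,0,-0.9],0],[[0,0,-0.9],0],[[0,0,-0.9],0],[[0,0,-0.5],0],[[0,0,0],0],[[0,0,0],0],[[0,0,0],0],[[0,0,0],0]]'; python3 - <<'E'
from h import *
for n in("side","top"):
    im=vision.camera(n);cv2.imwrite(f"pics/end_{n}.png",im[:,:,::-1]);h=cv2.cvtColor(im,cv2.COLOR_RGB2HSV)
    m=cv2.inRange(h,(105,130,40),(130,255,255));k,l,st,c=cv2.connectedComponentsWithStats(m);print(n,[(st[i],c[i].round(0)) for i in range(1,k) if st[i,4]>30])
    m=cv2.inRange(h,(0,180,60),(5,255,255));k,l,st,c=cv2.connectedComponentsWithStats(m);print("red",[(st[i]) for i in range(1,k) if st[i,4]>60])
F=np.array([.432,-.188,0])
print("expected upright",[proj("side",F+[0,0,z]) for z in(.105,.15)],"rim",proj("side",F+[0,0,.085]),[proj("top",F+[0,0,z]) for z in(.105,.15)])
E
```

```text
time: 25.3
ee_pos: [0.4315, -0.188, 0.109]
eef_rot: [0.902, 0.431, 0.0, -0.0]
ft_force: [0.2, -0.3, -1.3]
width: 0.0269
grip_force: 40.0
time: 26.05
ee_pos: [0.4315, -0.1881, 0.109]
eef_rot: [0.902, 0.431, 0.0, -0.0]
ft_force: [-1.0, -0.6, 0.5]
width: 0.0688
grip_force: 0.0
time: 27.42
ee_pos: [0.4313, -0.1881, 0.2586]
eef_rot: [0.903, 0.431, -0.0, -0.0]
ft_force: [-0.9, -0.6, 0.3]
width: 0.0693
grip_force: 0.0
side [(array([277, 226,  21,  39, 695], dtype=int32), array([287., 245.]))]
red [array([245, 142,  25,  18, 168], dtype=int32), array([188, 176,  18,  34, 368], dtype=int32)]
top [(array([174, 275,  18,  13, 102], dtype=int32), array([182., 282.]))]
red [array([433, 101,  29,  43, 398], dtype=int32), array([206, 150,  18,  19, 229], dtype=int32)]
expected upright [array([285.16719093, 256.74564698]), array([286.16222182, 229.16255029])] rim [284.74748193 268.38033484] [array([183.18903265, 277.2054567 ]), array([176.07807728, 278.6877998 ])]
```

```bash
python3 -c "
from bench import r
print(r.close_job())"
```

```text
the job is handed in; nothing more can be done
None
```

The blue corer is out of its holder and standing foot first in the white pot, released and with the gripper clear. The red corer was left alone in its holder, and I handed the job in at about 27.5 s of the 51 s allowed. My first rocking grip slipped, so I turned the gripper and pushed each jaw back with a finger, holding the corer only loosely between the open fingers for that part.

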